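# Fit the UV screen and switch the viewer on

## Robot

A 7-joint arm with a two-finger parallel gripper is mounted at the origin on a cart in front of the work surface, level with it; the furniture and walls round the work are solid. World frame = base frame: x ahead of the robot, y to its left, z up, the work surface at z = 0. Lengths are in mm, angles in rad, forces in N, time in s.
With the tool pointing down it reaches from about 400 to 875 mm from the base axis. Payload 4.4 kg.
Tool frame: the origin (TCP) lies at the very end of the fingers, on their centre line; the grasp point (between the pads) lies 19 mm behind it; z points along the fingers, y is the line along which they close (so a half turn about z gives the same grasp; the last joint's range is limited). The gripper opens to 85 mm and grips with 20 to 120 N. Pads are 22 mm wide; open, the fingers measure 114 mm over their backs; the gripper's body (76 mm by 85 mm) begins 54 mm behind the grasp point. The pads swing forward as they close: fully open they stand 13 mm farther back than shut.
Start: joints at [1.117, 0.628, 0.038, 1.517, -0.027, 0.996, -0.02], TCP at [245.827, -601.736, 231.313] pointing down, gripper open.
Joint ranges: [-3.06, 3.06], [-0.37, 2.12], [-1.25, 1.32], [0.18, 2.47], [-1.1, 4.24], [0.23, 1.98], [-2.94, 2.94]. Speed limits (rad/s): [2.57, 2.57, 3.14, 3.14, 3.14, 3.14, 3.14].

## Interface

Orientations are given as [roll, pitch, yaw] about the fixed x, y, z axes, in that order (R = Rz(yaw) Ry(pitch) Rx(roll)).
In Python, from cell import sensors, get_image, camera_params, order gives the robot as it stands.
- The arm moves only by the shell command python3 -m inch 'ROWS' [OPENING]. ROWS is JSON, a list that holds one entry, the list of rows, each a list of 4 numbers: the shift along the tool's x, y, z in cm, then the turn about the tool's z in degrees. A call has 1 to 8 rows; each row is the pose to reach, as a shift and turn from the pose commanded when the call began, along the tool's axes at that moment; what a row does not reach only later rows make up. A row lasts 1/12 s, in which the tool goes at most 41.7 mm and 7.16 degrees, less where a joint would pass 70% of its speed; a pose out of reach is approached as far as the arm can. A call with a gripper value outside its range is refused whole. OPENING is the finger opening in cm, from 0 to 8.54, set as the call begins (- or left out, the last holds). The fingers move at their own pace and stop on an object; the grip force is fixed at half the most. Time passes only in rows, so rows that repeat a pose let the fingers close. It gives the time, the measured TCP pose, the force, the opening and the grip force at its end, in the units of the state.
- sensors.read_state(): the state, without advancing time (a new reading comes with each control period).
- get_image(name): name is "side" or "top"; returns the picture (400x640x3 uint8, blue, green, red); there is no depth.
- camera_params(name): a dict with "mtx" (3x3 intrinsics, pixels), "D" ([k1, k2, p1, p2, k3] as OpenCV has them; the pictures are not rectified), "rvec" (rotation vector, rad) and "tvec" (3), from world to camera coordinates, as OpenCV has them. Camera axes: x right, y down, z forward; pixel columns grow to the right and rows downward; lengths in mm; the calibration is good to about 2 mm. A picture is of the moment at which its call begins. camera_params takes no time and is no camera call.
- order.finish_job(): hands the job in; it is judged then, once.
The state is a dict: "clock": time; "qpos": joint angles; "qd": joint speeds; "tau": joint torques, N m; "eef_pos": TCP position; "tool_rot": TCP orientation; "force": force on the tool from outside, world axes, zero at the start; "torque": the same for the moment, N m; "width": finger opening in mm; "gripper_force": force on a finger pad.
Only numpy, scipy, OpenCV 4.12 (cv2) and the standard library are available. Lean on these libraries where they do the work, as an engineer would, in place of code of your own. Each camera call takes 0.05 s, during which the arm holds its last target. There are 200 camera calls.

## Task

Hang the amber screen on the white sloping viewer: both of its holes over the viewer's two pins together, lying flush on the sloping face, and let go of it. Then switch the viewer on: push its red-tipped toggle lever over from the left to the right until it snaps across, easing off as it goes and never ramming it against its stop. Leave the flask, the beaker and the tape roll where they stand.

Things in the scene. Friction and masses are not known exactly. Their poses are not given: they have to be found in the camera images.
- viewer: fixed white wedge-shaped UV viewer, 190 deep (x) x 310 wide (y) mm; origin: centre of its underside. Its flat top face rises away from the robot at 30 degrees: 40 mm high in front, 95 over the origin, 150 at the back. In its axes 'up the face' is (0.866,0,0.5), 'out of the face' (-0.5,0,0.866), left +y. Left half: window with two pins; right half: toggle switch
- pin_left (a point): where the left steel pin's axis meets the sloping face. The pin stands straight out of the face (30 degrees off vertical), 8 mm thick, 16 mm long, the last 4 mm tapered to 4 mm across
- pin_right (a point): the same for the right pin, 110 mm to the right of the left one (along the viewer's -y). The hung screen's middle comes to lie midway between the pins and 40 mm down the face from them
- screen_grip (a point): middle of the grip of the loose amber screen: plate 110 (x) x 140 (y) x 5 mm, about 160 g, flat on the worktop, holes on the far side. Grip: black bar over its middle, 70 mm long along x, 14 mm thick (y), top 39 mm and this point 29 mm over the underside. x to the holes' edge, y left, z up; when hung x is up the face, y the viewer's y, z out of the face
- hole_left (a point): centre of the screen's left hole at the plate's underside, 40 mm along the screen's x and 55 mm along its y from the plate's middle. The hole is 10 mm across, right through
- hole_right (a point): centre of the screen's right hole at the underside, the same but 55 mm along the screen's -y
- slot_mid (a point): middle, on the face, of the dark slot along the viewer's y in the right half. The switch (black plate 52x50x6 mm, lever pivot 12 mm out of the face) is clamped in the slot up to 22 mm left or right of this point: where is not reported, it must be seen or felt. Lever off: ball 25 mm left of the pivot, 72 mm out of the face
- toggle (a joint): toggle lever, swings along the viewer's y: 0 = off, leaning 0.4 rad left (+y); 0.8 = on, 0.4 rad right. Steel rod 9 mm thick, 65 mm from pivot to the middle of its red ball (18 mm). Resists 5 to 6 N at the ball, less towards the middle (0.4), past which it snaps to the far stop by itself, away from the pusher. Over 25 N on it is ramming
- flask: small conical glass flask with ball stopper, 68 mm wide, 137 mm high, bystander; origin at the centre of its underside
- beaker: tall glass beaker, 67 mm wide, 106 mm high, bystander; origin at the centre of its underside
- tape_roll: flat tan roll of tape, 72 mm wide, 24 mm high, bystander left of the viewer; origin at the centre of its underside

How it is judged (in metres and radians):
On the way, in this order (a step that is already met when the one before it is completed fails the run):
1. the screen hangs on both pins, flush on the face, and is let go (distance between hole_left and pin_left below 0.005 m and distance between hole_right and pin_right below 0.005 m and contact force between screen and the fingers below 0.2 N), for 0.2 s.
2. the toggle has snapped over to on (value of joint toggle above 0.7 rad), for 0.2 s.
At the end, for the whole second after the job is handed in: each of the screen's holes (centre at the underside) lies within 5 mm of the foot of its own pin, left on left and right on right, the screen at rest and released; the toggle reads more than 0.7 rad (on) and stays there (all of step 1 and value of joint toggle above 0.7 rad and linear speed of screen below 0.02 m/s); the robot touches nothing.
It fails at once if the toggle lever is rammed: pushed with more than 25 N (contact force between toggle and anything else above 25 N).
It fails at once if the flask, the beaker or the tape roll is shifted by more than 30 mm or tipped (distance of any of flask, beaker, tape_roll from where it was at the start of the episode above 0.03 m or angle between any of flask, beaker, tape_roll's own z axis and vertical above 0.35 rad).
It also fails if it takes over 58 s, if anything falls off the work surface, if the arm or the gripper's body presses on something with over 40 N, if the wrist force passes 120 N, or if a joint passes its speed limit or range.

## Working session

There is one attempt and no reset: what is moved stays moved. The work goes in short steps, Python scripts to look and compute and a shell command to move; the robot and the scene stay as the last step left them, time stands still between calls to the robot, and variables do not carry over. Pictures are saved under pics/ and viewed, at most 10 in all, crops included, and the job is handed in when it is done.

```bash
mkdir -p pics; ls
cat > h.py <<'E'
import numpy as np, cv2
from cell import sensors,get_image,camera_params,order
from scipy.spatial.transform import Rotation as Ro
def cam(n):
    c=camera_params(n); return [np.array(c[k],float) for k in("mtx","D","rvec","tvec")]
def ray(n,px):
    K,D,r,t=cam(n); R=cv2.Rodrigues(r)[0]
    u=cv2.undistortPoints(np.array(px,float).reshape(-1,1,2),K,D).reshape(-1,2)
    d=np.c_[u,np.ones(len(u))]@R
    return -R.T@t.ravel(),d
def onz(n,px,z):
    o,d=ray(n,px); s=(np.asarray(z)-o[2])/d[:,2]; return o+d*s[:,None] if np.ndim(s) else o+d*s
def proj(n,P):
    K,D,r,t=cam(n); return cv2.projectPoints(np.array(P,float).reshape(-1,1,3),r,t,K,D)[0].reshape(-1,2)
E
python3 - <<'E'
from h import *
for n in("top","side"):
    cv2.imwrite(f"pics/{n}0.png",get_image(n)); print(n,ray(n,[[320,200]]))
s=sensors.read_state(); print(s)
E
```

```text
pics
top (array([ 460.98226913,  -47.12137134, 1327.74793773]), array([[ 8.28184462e-02,  3.31974920e-04, -9.96658620e-01]]))
side (array([  200.77789376, -1379.01628459,  1057.26532993]), array([[ 0.22824757,  0.79086286, -0.56787114]]))
{'clock': 0.1, 'qpos': array([ 1.11718374,  0.62924538,  0.03845614,  1.51825445, -0.02699013,
        0.99626118, -0.01999672]), 'qd': array([ 0.00020517, -0.00115919,  0.00058881, -0.00342495, -0.00126547,
       -0.0012168 ,  0.00204643]), 'tau': array([ 3.93641283e-03, -5.64536834e+01,  1.23060465e+00, -1.93972635e+01,
        1.12316961e-02,  5.47081101e-03, -3.20655238e-05]), 'eef_pos': array([ 245.62336696, -601.22358267,  230.49091358]), 'tool_rot': array([-3.13994285e+00,  3.04475795e-05,  3.87812359e-01]), 'force': array([ 1.04896856, -0.01586578, -0.47011535]), 'torque': array([ 0.06716432, -0.032364  ,  0.04717554]), 'gripper_force': 0.0, 'width': 85.54349592779563}
```

View pics/top0.png

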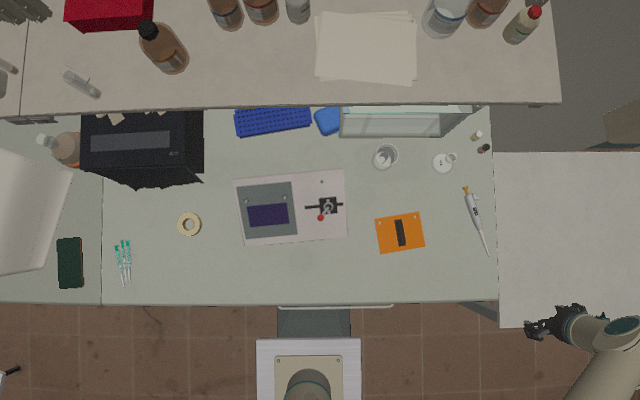

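View pics/side0.png

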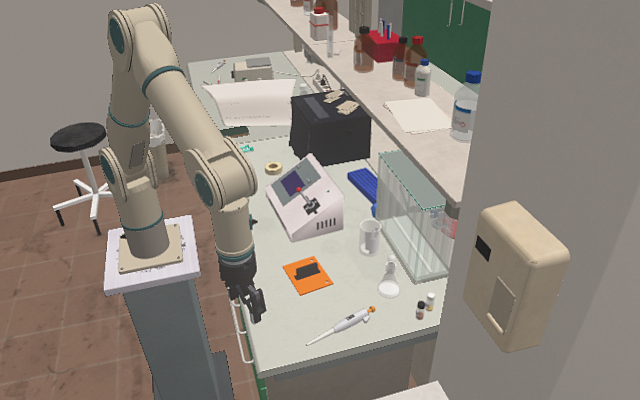

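The top view shows the viewer at about (234–347, 170–245), the orange screen at (400,232), the red ball at (321,217), the tape at (189,224), the beaker at (385,157) and the flask at (444,162). In the side view the screen is at (307,274) and the viewer at (305,200). Next I'll enlarge both.

Run:
```python
from h import *
t=cv2.imread("pics/top0.png"); s=cv2.imread("pics/side0.png")
a=cv2.resize(t[165:260,230:430],None,fx=4,fy=4,interpolation=cv2.INTER_CUBIC)
cv2.imwrite("pics/topc.png",a)   # px=230+u/4, 165+v/4
b=cv2.resize(s[150:300,255:375],None,fx=4,fy=4,interpolation=cv2.INTER_CUBIC)
cv2.imwrite("pics/sidec.png",b)
# screen by colour
hsv=cv2.cvtColor(t,cv2.COLOR_BGR2HSV)
m=cv2.inRange(hsv,(8,150,120),(25,255,255)); m[:,:370]=0;m[:,430:]=0;m[:200]=0;m[260:]=0
m=cv2.morphologyEx(m,cv2.MORPH_CLOSE,np.ones((3,3)))
c=max(cv2.findContours(m,0,2)[0],key=cv2.contourArea)
box=cv2.boxPoints(cv2.minAreaRect(c)); print(box)
P=onz("top",box,5.); print(P,P.mean(0),[np.linalg.norm(P[i]-P[i-1]) for i in range(4)])
k=(cv2.inRange(hsv,(0,0,0),(180,255,70)))[205:255,380:422]
c=max(cv2.findContours(k,0,2)[0],key=cv2.contourArea)
bb=cv2.boxPoints(cv2.minAreaRect(c))+[380,205];print(bb); Q=onz("top",bb,39.);print(Q,Q.mean(0),[np.linalg.norm(Q[i]-Q[i-1]) for i in range(4)])
r=cv2.inRange(hsv,(0,140,100),(6,255,255))|cv2.inRange(hsv,(172,140,100),(180,255,255)); r[:205]=0;r[230:]=0;r[:,:300]=0;r[:,340:]=0
print("ball",np.argwhere(r)[:,::-1].mean(0),r.sum()/255)
h2=cv2.cvtColor(s,cv2.COLOR_BGR2HSV)
r=cv2.inRange(h2,(0,140,100),(6,255,255))|cv2.inRange(h2,(172,140,100),(180,255,255)); r[:170]=0;r[230:]=0;r[:,:270]=0;r[:,340:]=0
print("ball",np.argwhere(r)[:,::-1].mean(0),r.sum()/255)
```

```text
[[374.25385 218.81366]
 [418.71857 211.19113]
 [424.68524 245.99686]
 [380.22052 253.61938]]
[[ 510.17321732 -211.42871932    5.        ]
 [ 530.85652976 -349.06048927    5.        ]
 [ 424.12178111 -363.75016909    5.        ]
 [ 404.00866853 -226.78213074    5.        ]] [ 467.29004918 -287.7553771     5.        ] [np.float64(107.26900140362409), np.float64(139.17723777416958), np.float64(107.74086162445953), np.float64(138.4369200227482)]
[[394.40540314 220.43243122]
 [401.21621323 219.29729557]
 [405.40540314 244.43243027]
 [398.59459305 245.56756592]]
[[ 502.91830549 -267.28417233   39.        ]
 [ 505.89513605 -287.80105832   39.        ]
 [ 431.00291909 -297.96804176   39.        ]
 [ 428.08692605 -277.52304321   39.        ]] [ 466.97582167 -282.64407891   39.        ] [np.float64(75.52860269631319), np.float64(20.73171799122416), np.float64(75.57917513563892), np.float64(20.65190017513296)]
ball [319.91304348 217.2173913 ] 23.0
ball [298.41176471 188.88235294] 17.0
```

View pics/topc.png

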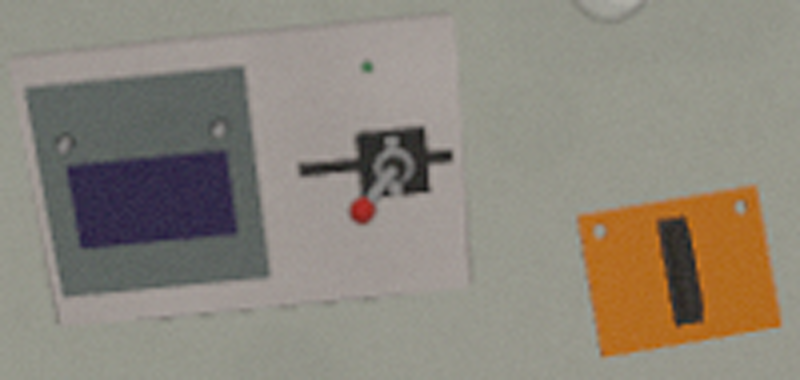

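View pics/sidec.png

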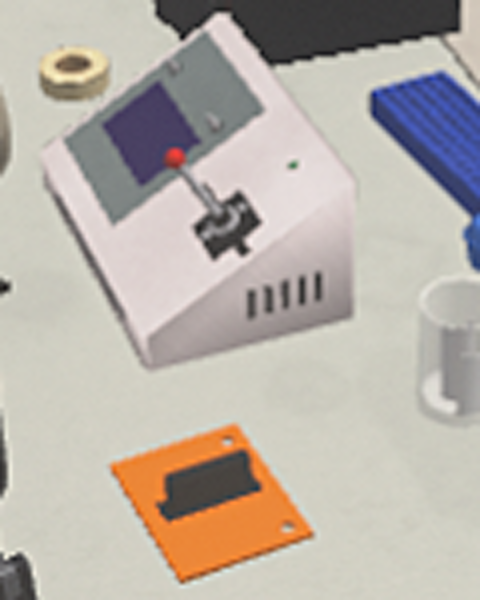

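Top crop: pins at (64,143) and (219,129), slot from (300,170) to (452,156), ball at (362,210), and the switch plate centred near (394,161). Screen holes are at (599,232) and (740,207). Side crop: ball at (175,157), pins at (177,65) and (214,122). I'll fit all of this in one least-squares problem.

```bash
cat > fit.py <<'E'
from h import *
from scipy.optimize import least_squares
T=lambda u,v:[230+(u+.5)/4-.5,165+(v+.5)/4-.5]
S=lambda u,v:[255+(u+.5)/4-.5,150+(v+.5)/4-.5]
up=np.array([.866,0,.5]);out=np.array([-.5,0,.866]);Y=np.array([0,1,0]);O=np.array([0,0,95.])
F=lambda s,y,n=0:O+s*up+y*Y+n*out
def model(p):
    x,y,th,ps,pc,ss,sc,sw=p
    V=lambda q:Ro.from_euler('z',th).apply(q)+[x,y,0]
    L=[("top",[-95,-155,40],T(470,288)),("top",[-95,155,40],T(60,323)),("top",[95,155,150],T(10,57)),("top",[95,-155,150],T(452,14)),
    ("side",[-95,-155,40],S(150,337)),("side",[-95,-155,0],S(150,367)),("side",[95,-155,150],S(355,187)),("side",[95,-155,0],S(352,318)),("side",[-95,155,40],S(43,152)),("side",[95,155,150],S(225,12)),
    ("top",F(ps,pc+55,8),T(64,143)),("top",F(ps,pc-55,8),T(219,129)),("side",F(ps,pc+55,8),S(177,65)),("side",F(ps,pc-55,8),S(214,122)),
    ("top",F(ss,sc),T(376,163)),
    ("top",F(ss,sw,6),T(394,161)),("top",F(ss,sw+25,72),T(362,210)),("side",F(ss,sw+25,72),S(175,157))]
    return V,L
def res(p):
    V,L=model(p); return np.concatenate([proj(n,V(np.array(q,float)))[0]-m for n,q,m in L])
if __name__=="__main__":
    f=least_squares(res,[600,50,0,40,70,0,-75,-80],x_scale=[10,10,.05,10,10,10,10,10],loss='soft_l1')
    print(f.x.round(3)); print(res(f.x).reshape(-1,2).round(1).tolist())
    V,_=model(f.x); x,y,th,ps,pc,ss,sc,sw=f.x; np.save("v.npy",f.x)
    for k,q in dict(pinL=F(ps,pc+55),pinR=F(ps,pc-55),hungc=F(ps-40,pc),hunggrip=F(ps-40,pc,29),ball=F(ss,sw+25,72),pivot=F(ss,sw,12),on=F(ss,sw-25,72)).items(): print(k,V(q).round(1))
    H=onz("top",[T(599,232),T(740,207)],2.5); print("holes",H.round(1),np.linalg.norm(H[0]-H[1]))
    d=H[0]-H[1]; yaw=np.arctan2(-d[0],d[1]); print("yaw",yaw, "grip",H.mean(0)-40*np.array([np.cos(yaw),np.sin(yaw),0]))
E
python3 fit.py
```

```text
[ 5.41376e+02  3.56540e+01  7.40000e-02  4.18170e+01  6.94520e+01
  1.15800e+00 -9.26630e+01 -1.04494e+02]
[[0.3, -0.2], [-1.0, 0.5], [-0.9, -1.0], [0.5, -0.7], [-1.7, 1.3], [-1.1, 3.2], [0.3, -1.5], [0.8, 1.8], [-0.8, -0.0], [-0.0, -0.3], [-0.1, -0.1], [0.1, -0.3], [-0.8, -0.2], [0.1, 0.2], [-0.0, -0.5], [-0.3, 0.5], [-0.0, -0.2], [0.1, 0.8]]
pinL [568.2 162.5 115.9]
pinR [576.4  52.8 115.9]
hungc [537.8 105.   95.9]
hunggrip [523.3 104.  121. ]
ball [512.4 -46.2 157.9]
pivot [544.2 -68.9 106. ]
on [516.1 -96.1 157.9]
holes [[ 498.3 -227.1    2.5]
 [ 515.3 -336.4    2.5]] 110.55285913423539
yaw 0.15439935211719905 grip [ 467.27992528 -287.89419435    2.5       ]
```

```bash
cat > go.py <<'E'
import sys
from h import *
# target x y z yaw(rad) -> shift in tool axes cm, turn deg
x,y,z,w=map(float,sys.argv[1:5]); s=sensors.read_state()
R=Ro.from_euler('xyz',s['tool_rot']); d=R.inv().apply(np.array([x,y,z])-s['eef_pos'])/10
print(s['clock'],s['eef_pos'].round(1),s['tool_rot'].round(3),'F',s['force'].round(1),'w',s['width'])
print('row',d.round(2),np.degrees(s['tool_rot'][2]-w).round(2))
E
python3 go.py 467 -287.5 120 0.152
```

```text
0.1 [ 245.6 -601.2  230.5] [-3.14   0.     0.388] F [ 1.  -0.  -0.5] w 85.54349592779563
row [ 32.36 -20.65  11.08] 13.51
```

```bash
python3 -m inch '[[[3,-2,0.5,2],[6.5,-4.1,2,4],[9.8,-6.2,3,6],[13,-8.3,4,9],[16.2,-10.3,5,11],[19.5,-12.4,6,13.5],[22.7,-14.5,7,13.5],[26,-16.5,8,13.5]]]' 6; python3 go.py 467 -287.5 60 0.152
```

```text
clock: 0.77
eef_pos: [424.5, -348.8, 150.7]
tool_rot: [-3.141, 0.001, 0.152]
force: [0.5, 0.3, -0.3]
width: 60.0
gripper_force: 0.0
0.7667 [ 424.5 -348.8  150.7] [-3.141e+00  1.000e-03  1.520e-01] F [ 0.5  0.3 -0.3] w 60.02394875367956
row [ 5.14 -5.41  9.07] -0.02
```

```bash
python3 -m inch '[[[2.6,-2.7,2],[5.14,-5.4,4],[5.14,-5.4,7],[5.14,-5.4,9],[5.14,-5.4,9],[5.14,-5.4,9]]]' 2>&1 | tail -1;  python3 -m inch '[[[2.6,-2.7,2,0],[5.14,-5.4,4,0],[5.14,-5.4,7,0],[5.14,-5.4,9,0],[5.14,-5.4,9,0],[5.14,-5.4,9,0]]]'; python3 go.py 467 -287.5 13 0.152
python3 - <<'E'
from h import *
t=get_image("top");s=get_image("side")
a=cv2.resize(t[190:270,360:440],(480,480),interpolation=2);b=cv2.resize(s[230:310,270:340],(420,480),interpolation=2)
cv2.imwrite("pics/a.png",np.hstack([a[:,:380],b]))
E
```

```text
invalid input
clock: 1.27
eef_pos: [465.8, -289.2, 60.5]
tool_rot: [-3.14, 0.002, 0.152]
force: [-0.4, 0.1, 1.0]
width: 60.2
gripper_force: 0.0
1.2667 [ 465.8 -289.2   60.5] [-3.14e+00  2.00e-03  1.52e-01] F [-0.4  0.1  1. ] w 60.23591729998507
row [ 0.15 -0.15  4.75] -0.0
```

View pics/a.png

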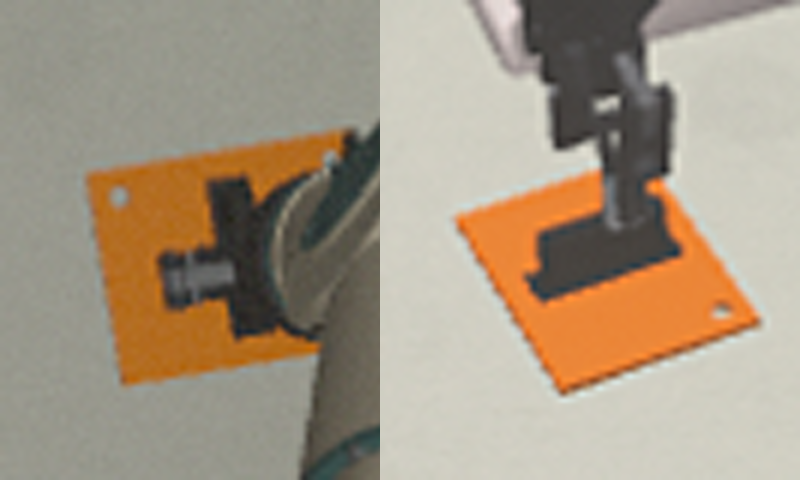

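The fingers straddle the bar, with the left finger left of it in the top crop and nothing in collision. Next: descend and close.

```bash
python3 -m inch '[[[0.1,-0.1,2,0],[0.15,-0.15,3.7,0],[0.15,-0.15,4.7,0],[0.15,-0.15,4.7,0]]]'; python3 -m inch '[[[0,0,0,0],[0,0,0,0],[0,0,0,0],[0,0,0,0],[0,0,0,0],[0,0,0,0],[0,0,0,0],[0,0,0,0]]]' 0.5
```

```text
clock: 1.7
eef_pos: [467.3, -288.0, 13.8]
tool_rot: [-3.141, 0.001, 0.151]
force: [0.2, -0.1, 0.0]
width: 60.1
gripper_force: 0.0
clock: 2.37
eef_pos: [468.6, -288.1, 15.5]
tool_rot: [3.141, -0.001, 0.152]
force: [-0.9, 0.3, 6.8]
width: 12.8
gripper_force: 59.7
```

```bash
python3 -m inch '[[[0,0,-1,0],[0,0,-3,0],[0,0,-6,0],[0,0,-9,0],[0,0,-12,0],[0,0,-15,0],[0,0,-15,0],[0,0,-15,0]]]'; python3 go.py 510 15 190 0.074
python3 - <<'E'
from h import *
t=get_image("top");s=get_image("side")
cv2.imwrite("pics/b.png",cv2.resize(s[160:310,230:380],(600,600),interpolation=2))
E
```

```text
clock: 3.03
eef_pos: [469.0, -288.4, 166.6]
tool_rot: [3.139, -0.004, 0.152]
force: [-0.6, 0.6, -1.7]
width: 12.9
gripper_force: 58.7
3.0333 [ 469.  -288.4  166.6] [ 3.139 -0.004  0.152] F [-0.6  0.6 -1.7] w 12.872088116961065
row [  8.66 -29.36  -2.39] 4.48
```

View pics/b.png

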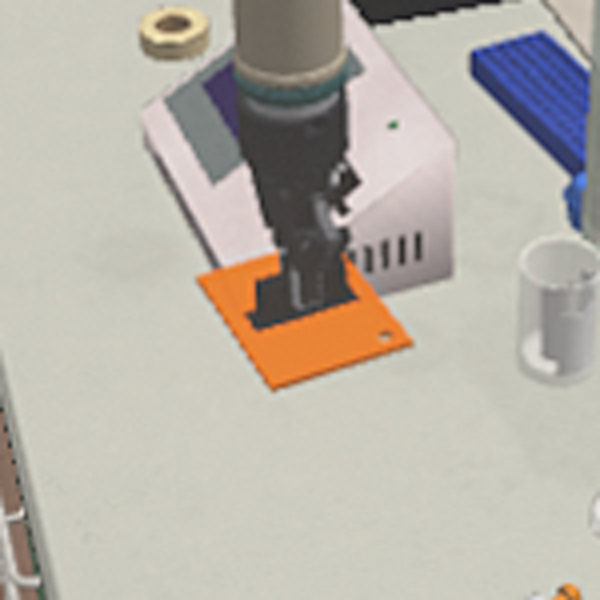

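The screen is held level (1.7 N) and clear of everything. The tool can't tilt, so I'll tilt the plate in the pads by pressing its far edge on the face below the pins. First: raise it and carry it over, above the toggle.

```bash
cat > loc.py <<'E'
import sys
from h import *
p=np.load("v.npy")
def W(x,y,z): return Ro.from_euler('z',p[2]).apply([x,y,z])+[p[0],p[1],0]
if __name__=="__main__":
    import subprocess
    w=W(*map(float,sys.argv[1:4])); print('target',w.round(1))
    subprocess.run(["python3","go.py",*map(str,w),str(p[2])])
E
python3 -m inch '[[[0,0,-3,0],[0,0,-6,0],[0,-2,-9,0],[0,-5,-9,0],[2,-9,-9,2],[4,-13,-9,4.5],[5,-17,-9,4.5],[5,-21,-9,4.5]]]'; python3 loc.py -36.8 69.5 170
```

```text
clock: 3.8
eef_pos: [487.0, -74.0, 252.9]
tool_rot: [-3.141, 0.001, 0.074]
force: [1.5, 0.7, -0.6]
width: 12.6
gripper_force: 58.9
3.8 [487.  -74.  252.9] [-3.141e+00  1.000e-03  7.400e-02] F [ 1.5  0.7 -0.6] w 12.624329626632107
row [  2.56 -17.48   8.29] -0.03
target [499.5 102.2 170. ]
```

```bash
python3 -m inch '[[[0,-4,0,0],[0.5,-8,0,0],[1.5,-12,0,0],[2.5,-15.5,0,0],[2.5,-17.4,2,0],[2.5,-17.4,5,0],[2.5,-17.4,8,0],[2.5,-17.4,8,0]]]'; python3 loc.py -36.8 69.5 135
python3 - <<'E'
from h import *
cv2.imwrite("pics/c.png",np.hstack([cv2.resize(get_image("side")[140:240,230:330],(400,400),interpolation=2),cv2.resize(get_image("top")[160:260,225:325],(400,400),interpolation=2)]))
E
```

```text
clock: 4.47
eef_pos: [493.0, 98.6, 168.4]
tool_rot: [3.139, 0.013, 0.075]
force: [-0.9, 0.2, -2.1]
width: 12.9
gripper_force: 58.7
4.4667 [493.   98.6 168.4] [3.139 0.013 0.075] F [-0.9  0.2 -2.1] w 12.892337373021997
row [ 0.72 -0.32  3.33] 0.04
target [499.5 102.2 135. ]
```

View pics/c.png

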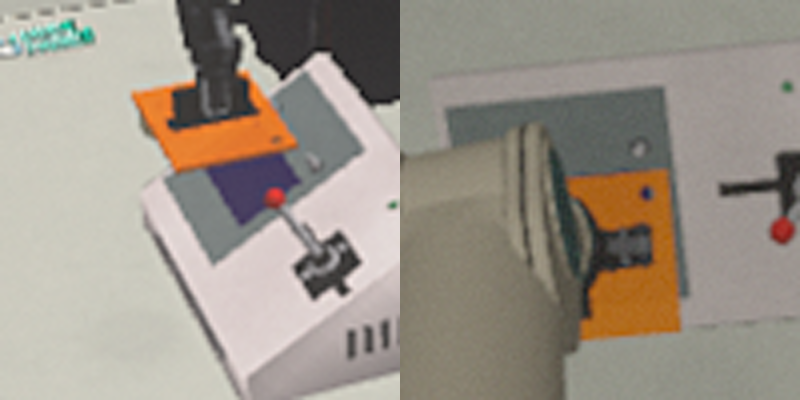

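The plate is level above the window, and its far edge lies below the pins. Right hole is at (646,193) and right pin at (640,147) in the top crop. Next: lower it to just above contact.

```bash
python3 -m inch '[[[0,0,0,0],[0,0,0,0],[0,0,1,0],[0,0,2,0],[0,0,3,0],[0,0,3,0],[0,0,3,0]]]'; python3 loc.py -36.8 69.5 126
```

```text
clock: 5.15
eef_pos: [497.5, 98.8, 143.4]
tool_rot: [3.141, 0.002, 0.073]
force: [0.1, -0.1, -1.6]
width: 12.7
gripper_force: 58.8
5.15 [497.5  98.8 143.4] [3.141e+00 2.000e-03 7.300e-02] F [ 0.1 -0.1 -1.6] w 12.729537352899273
row [ 0.23 -0.32  1.74] -0.05
target [499.5 102.2 126. ]
```

```bash
python3 -m inch '[[[0.1,-0.15,1,0],[0.2,-0.3,1.8,0],[0.2,-0.3,2.1,0],[0.2,-0.3,2.1,0],[-0.2,-0.3,2.8,0],[-0.65,-0.3,3.4,0],[-0.65,-0.3,3.4,0]]]'; python3 loc.py -57.1 69.5 82.5
```

```text
clock: 5.73
eef_pos: [492.8, 101.8, 110.9]
tool_rot: [-3.141, -0.004, 0.074]
force: [-0.1, 0.1, 4.4]
width: 13.1
gripper_force: 61.0
5.7333 [492.8 101.8 110.9] [-3.141 -0.004  0.074] F [-0.1  0.1  4.4] w 13.062495158506072
row [-1.37  0.01  2.84] -0.05
target [479.3 100.7  82.5]
```

```bash
python3 -m inch '[[[-0.2,0,0.4,0],[-0.4,0,0.8,0],[-0.65,0,1.2,0],[-0.9,0,1.7,0],[-1.1,0,2.2,0],[-1.25,0,2.5,0],[-1.25,0,2.5,0]]]'; python3 loc.py -57.1 69.5 82.5
python3 - <<'E'
from h import *
cv2.imwrite("pics/d.png",np.hstack([cv2.resize(get_image("side")[140:240,230:330],(400,400),interpolation=2),cv2.resize(get_image("top")[160:260,225:325],(400,400),interpolation=2)]))
E
```

```text
clock: 6.32
eef_pos: [481.3, 101.2, 86.3]
tool_rot: [-3.141, -0.006, 0.074]
force: [-0.4, -0.5, 6.0]
width: 12.7
gripper_force: 64.5
6.3167 [481.3 101.2  86.3] [-3.141 -0.006  0.074] F [-0.4 -0.5  6. ] w 12.690591742255757
row [-0.21  0.03  0.38] -0.05
target [479.3 100.7  82.5]
```

View pics/d.png

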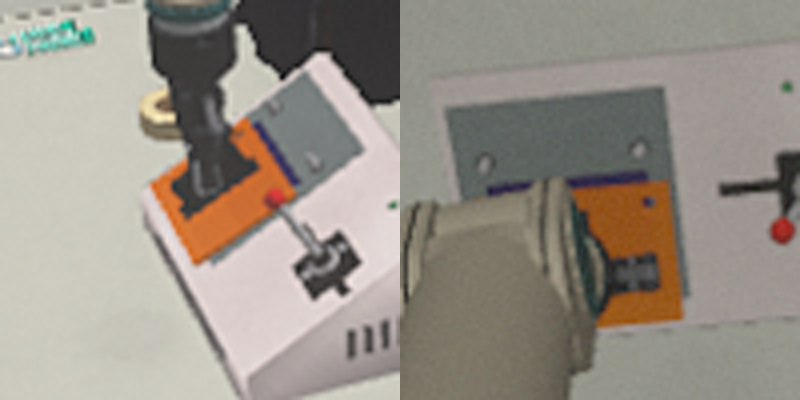

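The plate now lies nearly flush on the face, its near edge almost touching. Press the last few mm.

```bash
python3 -m inch '[[[0,0,0.15,0],[-0.1,0,0.3,0],[-0.15,0,0.4,0],[-0.15,0,0.4,0]]]'; python3 -m inch '[[[0,0,0.1,0],[0,0,0.2,0],[0,0,0.3,0],[0,0,0.3,0]]]'
```

```text
clock: 6.75
eef_pos: [480.3, 101.1, 82.7]
tool_rot: [-3.141, -0.007, 0.073]
force: [0.7, 0.5, 8.9]
width: 12.9
gripper_force: 65.6
clock: 7.08
eef_pos: [480.3, 101.1, 82.4]
tool_rot: [-3.14, -0.008, 0.073]
force: [-7.0, -1.1, 39.9]
width: 12.9
gripper_force: 70.1
```

```bash
python3 -m inch '[[[0,0,-0.2,0],[0,0,-0.3,0],[0,0,-0.3,0]]]'
python3 - <<'E'
from h import *
from loc import p,W
t=get_image("top");cv2.imwrite("pics/e_top.png",t);s=get_image("side");cv2.imwrite("pics/e_side.png",s)
th=p[2];R=Ro.from_euler('z',th)
O=np.array([p[0],p[1],95.]);up,out,Y=[R.apply(v) for v in([.866,0,.5],[-.5,0,.866],[0,1,0])]
def onface(n,px,h):
    o,d=ray(n,[px]); d=d[0]; q=o+d*(((O+h*out-o)@out)/(d@out))-O; return q@up,q@Y
for n,im in(("top",t),("side",s)):
    # predicted right hole with screen at TCP
    e=sensors.read_state()['eef_pos']; G=e+[0,0,19]-O
    sc,yc=G@up,G@Y; print(n,"scr s,y,n",sc,yc,G@out)
    pr=proj(n,O+(sc+40)*up+(yc-55)*Y+5*out)[0]; print("pred hole px",pr)
    x0,y0=np.round(pr).astype(int); w=im[y0-4:y0+5,x0-4:x0+5].astype(float)
    f=np.clip(w[...,2]-w[...,0],0,None); print(f.astype(int)) # orange-ness R-B
E
```

```text
clock: 7.33
eef_pos: [478.2, 100.7, 82.0]
tool_rot: [-3.141, -0.002, 0.074]
force: [-0.5, 0.2, 6.3]
width: 13.1
gripper_force: 65.0
top scr s,y,n -47.49650037141068 69.57591454262273 34.11090143688364
pred hole px [286.48345602 211.79952955]
[[122 116 121 121 121 126 124 131 126]
 [122 115 117 121 121 123 127 121 115]
 [130 128 123 111  61  33  66 106 130]
 [118 115 118  86   6   0  10  77 123]
 [115 119 124 106  63  28  49 101 135]
 [120 118 120 118 121 107 114 116 121]
 [115 113 115 119 113 126 128 121 121]
 [115 121 115 119 118 117 114 116 129]
 [121 120 118 116 115 114 128 121 119]]
side scr s,y,n -47.49650037141068 69.57591454262273 34.11090143688364
pred hole px [297.52970422 189.28148534]
[[151 149 148 149 152 162 113   0   0]
 [150 149 149 143 142 154 146  85   0]
 [147 150 147 146 157 167 165 152  64]
 [150 146 131 135 161 166 159 164 115]
 [151 137 104 105 132 143 143 151 128]
 [150 131  81  70  92 109 112 100  58]
 [149 145 113  71  62  66  35  11   3]
 [149 153 155 133  87  34   0   0   1]
 [153 151 140 113  52   0   0   0   2]]
```

Run:
```python
from h import *
a=cv2.imread("pics/top0.png").astype(int).sum(2)//3
b=cv2.imread("pics/e_top.png").astype(int).sum(2)//3
print(a[190:205,279:291]);print(b[190:205,279:291]);print(a[193:209,240:253])
s=cv2.imread("pics/side0.png").astype(int).sum(2)//3
print(s[174:187,301:315]); print(s[160:173,292:306])
from loc import p
from fit import F
V=lambda q:Ro.from_euler('z',p[2]).apply(q)+[p[0],p[1],0]
for n in("top","side"):
  for k in(-55,55):
    print(n,k,[proj(n,V(F(p[3],p[4]+k,h)))[0].round(2).tolist() for h in(0,8,16)])
```

```text
[[ 95  96  96  98  96  96  93  91  95  97  94  94]
 [ 94  97  96  94  94  91  94  95  96  96  96  92]
 [ 97  95  92  99  97  96  94  96  93  94  98  94]
 [ 90  96  96  93  93  92  98  95  93  96  94  94]
 [ 96  95  96  94  92  81  82  84  93  93  95  94]
 [ 95  96  95  85  79  93  92  83  88  92  94  95]
 [ 95  91  95  80  84 114 121  88  86  94  96  95]
 [ 94  93  94  83 112 140 129  98  85  91  93  94]
 [ 96  92  95  85 111 132 118  93  90  99  96  93]
 [ 97  93  94  93  92 104 101  92  93  94  95  94]
 [ 97  97  99  90  91  92  95  92  95  97  93  93]
 [ 97  97  94  95  94  93  96  98  94  95  94  98]
 [ 92  86  79  81  85  84  78  84  89  95  92  96]
 [ 69  69  63  57  60  61  54  70  85  94  91  91]
 [ 48  49  53  55  54  52  51  66  88  94  92  92]]
[[ 92  96  99 100  93 101  96  96  95  95  98  94]
 [ 95  98  97  95  98  96  96  96  92  94  95  92]
 [ 92  92  94  94  96  95  96  97  97  97  95  94]
 [ 95  97  98  97  96  95  96  93  95  98  97  94]
 [ 99  93  95  96  91  83  77  84  94  94  93  94]
 [ 97  95  97  89  81  93  92  77  86  95  96  94]
 [ 95  95  97  79  81 114 11
[... 2399 characters left out ...]
38 148 132 124 131 130 132 131 131]
 [205 208 186 135 114 113 143 141 113 132 130 130 131 131]
 [193 165 138 124 123 106 112 123 116 131 129 132 130 130]
 [146 123 127 129 129 112 102 121 128 131 132 130 130 132]
 [125 132 130 126 132 126 122 132 132 131 129 129 129 129]
 [128 115  97 114 133 132 133 132 131 130 129 129 129 131]
 [107  83  70  96 125 132 134 132 129 129 129 128 129 129]
 [ 79  73  72  75 103 129 133 130 130 131 130 127 129 128]]
top -55 [[284.58, 195.43], [284.5, 196.61], [284.41, 197.81]]
top 55 [[245.88, 199.02], [245.56, 200.23], [245.25, 201.45]]
side -55 [[309.35, 181.77], [308.22, 180.35], [307.09, 178.92]]
side 55 [[299.15, 167.11], [298.05, 165.72], [296.95, 164.32]]
```

```bash
python3 - <<'E'
from h import *
from loc import p
b=cv2.imread("pics/e_top.png").astype(float); f=b[...,2]-b[...,0]
w=np.clip(110-f[208:216,283:291],0,None); w[w<15]=0
yy,xx=np.mgrid[208:216,283:291]; px=[(w*xx).sum()/w.sum(),(w*yy).sum()/w.sum()]; print(px)
R=Ro.from_euler('z',p[2]);O=np.array([p[0],p[1],95.]);up,out,Y=[R.apply(v) for v in([.866,0,.5],[-.5,0,.866],[0,1,0])]
o,d=ray("top",[px]);d=d[0];
for h in(1,2.5,5):
    q=o+d*(((O+h*out-o)@out)/(d@out))-O; print(h,q@up,q@Y, "need ds,dy",p[3]-q@up,p[4]-55-q@Y)
print(p[2],up)
E
python3 -m inch '[[[0,0,0,0]]]'
```

```text
[np.float64(287.0300261096606), np.float64(211.0261096605744)]
1 -7.1823885538333005 13.069454568880772 need ds,dy 48.99923244943145 1.382246270642213
2.5 -6.440618242274007 12.948299025940177 need ds,dy 48.25746213787216 1.5034018135828084
5 -5.20433438967538 12.746373121039248 need ds,dy 47.021178285273535 1.705327718483737
0.07443415099682801 [0.8636021  0.06440047 0.5       ]
clock: 7.52
eef_pos: [478.2, 100.7, 81.8]
tool_rot: [-3.141, -0.002, 0.074]
force: [-1.3, -0.4, 10.4]
width: 12.9
gripper_force: 65.7
```

```bash
python3 -m inch '[[[-0.4,0,-0.7,0],[-0.9,0,-1.6,0],[-1.3,0,-2.25,0],[0,0,-3.0,0],[1.5,-0.1,-3.85,0],[2.88,-0.12,-4.67,0],[2.88,-0.12,-4.67,0],[2.88,-0.12,-4.67,0]]]';python3 -m inch '[[[0,0,0,0],[0,0,0,0],[0,0,0,0],[0,0,0,0]]]'
python3 - <<'E'
from h import *
t=get_image("top");s=get_image("side");cv2.imwrite("pics/f_top.png",t);cv2.imwrite("pics/f_side.png",s)
cv2.imwrite("pics/f.png",np.hstack([cv2.resize(s[145:210,265:330],(400,400),interpolation=2),cv2.resize(t[175:240,240:305],(400,400),interpolation=2)]))
E
```

```text
clock: 8.18
eef_pos: [505.8, 103.8, 128.3]
tool_rot: [-3.142, -0.0, 0.073]
force: [0.0, -1.1, -1.3]
width: 12.7
gripper_force: 63.9
clock: 8.52
eef_pos: [505.2, 103.7, 127.7]
tool_rot: [3.141, 0.001, 0.074]
force: [0.5, 0.3, -1.7]
width: 12.8
gripper_force: 63.9
```

View pics/f.png

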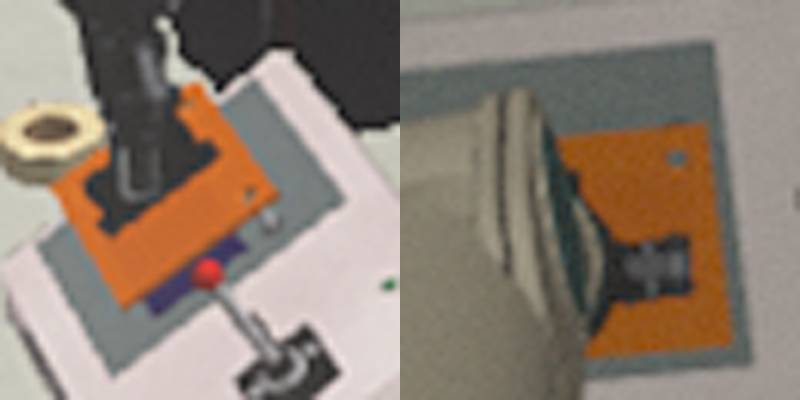

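Side view: right hole at crop (250,193), its pin just below-right. Top view: hole at crop (678,158), right pin hidden under the plate as expected. Now compute the residual.

Run:
```python
from h import *
from loc import p
b=cv2.imread("pics/f_top.png").astype(float); f=b[...,2]-b[...,0]
cx,cy=240+(278+.5)/400*65-.5,175+(158+.5)/400*65-.5; cx,cy=round(cx),round(cy)
sl=np.s_[cy-4:cy+5,cx-4:cx+5]; print(f[sl].astype(int))
base=np.median(f[sl]); w=np.clip(base-10-f[sl],0,None); w[w<10]=0
yy,xx=np.mgrid[sl]; px=[(w*xx).sum()/w.sum(),(w*yy).sum()/w.sum()]; print(px)
R=Ro.from_euler('z',p[2]);O=np.array([p[0],p[1],95.]);up,out,Y=[R.apply(v) for v in([.866,0,.5],[-.5,0,.866],[0,1,0])]
G=sensors.read_state()['eef_pos']+[0,0,19]-O; n=G@out-34.1; print("n",n,"tcp s,y",G@up,G@Y)
o,d=ray("top",[px]);d=d[0]
for h in(n+2.5,):
    q=o+d*(((O+h*out-o)@out)/(d@out))-O; print(h,q@up,q@Y, "need ds,dy",p[3]-q@up,p[4]-55-q@Y)
# side: hole px crop(250,193)
px=[265+250.5/400*65-.5,145+193.5/400*65-.5]; o,d=ray("side",[px]);d=d[0]
q=o+d*(((O+(n+2.5)*out-o)@out)/(d@out))-O; print("side",q@up,q@Y, "need ds,dy",p[3]-q@up,p[4]-55-q@Y)
```

```text
[[103 105 118 122 129 123 126 135  99]
 [123 118 130 125 123 129 119 124  94]
 [125 128 123 131 129 120 124 121 113]
 [120 118  94  59  56  91 121 121 126]
 [124 111  49  -5  -8  46 107 127 123]
 [125 116  66  20  14  64 109 123 136]
 [116 117 119 100  94 108 122 119 130]
 [119 119 121 129 129 121 121 121 126]
 [116 115 111 125 117 116 122 117 120]]
[np.float64(284.67230955259976), np.float64(200.11608222490932)]
n 26.016146710484044 tcp s,y -0.5235391033900634 70.61903878887429
28.516146710484044 40.503261661799215 13.50960531434029 need ds,dy 1.3135822337989396 0.9420955251826957
side 43.00728250575116 18.261562525880137 need ds,dy -1.1904386101530022 -3.809861686357152
```

Run:
```python
from h import *
from loc import p
R=Ro.from_euler('z',p[2]);O=np.array([p[0],p[1],95.]);up,out,Y=[R.apply(v) for v in([.866,0,.5],[-.5,0,.866],[0,1,0])]
def sy(n,px,h):
    o,d=ray(n,[px]);d=d[0];q=o+d*(((O+h*out-o)@out)/(d@out))-O; return (q@up).round(2),(q@Y).round(2)
b=cv2.imread("pics/f_side.png").astype(float); f=b[...,2]-b[...,0]
print(f[171:183,299:313].astype(int)); print(b.mean(2)[171:186,299:315].astype(int))
for c in((305,175.5),(305,176),(305.5,176)): print(c,sy("side",c,28.5))
# pin tips in each camera: bright tops
print("pin R side tip", [sy("side",c,16) for c in((307,178.5),(307.3,179))])
print("pinR top tip",sy("top",(284.2,197.7),16),"pinL top",sy("top",(245.4,201.4),16), "pinL side tip",sy("side",(298,165.2),16),"want",p[3],p[4]-55,p[4]+55)
```

```text
[[ 82 150 163 159 156 165 153  90  12 -14  -6  -5  -5  -4]
 [150 165 159 156 156 159 165 159  80  -4 -11  -6  -5  -4]
 [164 157 157 156 156 156 161 169 136  37 -20  -8  -5  -4]
 [158 156 156 157 157 159 162 165 164 103  10 -16  -6  -6]
 [156 155 155 157 160 147 114 136 170 158  93   9  -9  -5]
 [153 157 153 155 170 131  46 103 168 166 135  40 -12  -6]
 [152 155 155 155 167 124  75 146 162 130  82  22 -11  -6]
 [150 154 155 155 159 146 132 147 106  48   6  -5  -6  -5]
 [150 150 154 158 162 162 138  99  36   0 -11  -8  -6  -4]
 [150 152 153 160 149 126  62  17   7  -4  -1  -3  -4  -5]
 [152 156 151 133 101  47   0 -15  -4   2   4  -1  -3  -5]
 [158 155 132  92  33  -1 -11  -7  -2   3   2  -3  -5  -6]]
[[ 89 116 123 120 121 118 122 126 124 126 124 124 125 126 124 122]
 [117 125 120 120 120 117 119 122 124 124 125 126 125 125 124 123]
 [124 122 119 119 120 121 119 120 122 125 124 125 126 125 126 123]
 [122 121 121 119 120 121 121 121 119 124 124 124 126 127 124 122]
 [119 120 121 120 120 115 102 107 120 122 124 122 127 125 123 123]
 [119 122 121 121 125 122 101 114 123 119 105 110 126 12
[... 377 characters left out ...]
27 110  94 102 108 121 119 117 154]
 [109 100  91  80  92 120 127 125 118 109 113 119 120 130 168 207]
 [ 93  81  74  70  75  92 118 125 125 125 124 118 129 172 211 219]
 [ 82  76  71  72  67  76 106 125 124 120 120 138 176 209 215 211]]
(305, 175.5) (np.float64(43.3), np.float64(21.13))
(305, 176) (np.float64(42.3), np.float64(18.76))
(305.5, 176) (np.float64(43.74), np.float64(16.96))
pin R side tip [(np.float64(42.41), np.float64(16.76)), (np.float64(42.27), np.float64(13.34))]
pinR top tip (np.float64(42.22), np.float64(15.0)) pinL top (np.float64(41.91), np.float64(124.0)) pinL side tip (np.float64(43.16), np.float64(115.79)) want 41.816843895598154 14.451700839522985 124.45170083952299
```

```bash
python3 -m inch '[[[0.12,-0.06,-0.07,0],[0.32,-0.06,0.28,0],[0.52,-0.06,0.62,0],[0.62,-0.06,0.8,0],[0.72,-0.06,0.97,0],[0.77,-0.06,1.06,0],[0.77,-0.06,1.06,0],[0.77,-0.06,1.06,0]]]'
```

```text
clock: 9.28
eef_pos: [512.8, 104.9, 117.0]
tool_rot: [3.141, 0.002, 0.074]
force: [-2.4, 0.6, -2.6]
width: 13.1
gripper_force: 63.8
```

```bash
python3 -m inch '[[[0.1,0,0.17,0],[0.2,0,0.35,0],[0.2,0,0.35,0]]]'
```

```text
clock: 9.53
eef_pos: [514.4, 105.0, 113.2]
tool_rot: [3.141, 0.003, 0.074]
force: [-5.2, -0.7, -2.4]
width: 12.9
gripper_force: 63.8
```

```bash
python3 -m inch '[[[-0.05,0,0.04,0],[0.03,0,0.2,0],[0.13,0,0.38,0],[0.13,0,0.38,0]]]'; python3 go.py 525 104 107 0.074
```

```text
clock: 9.87
eef_pos: [516.3, 105.2, 109.7]
tool_rot: [3.141, 0.002, 0.074]
force: [-4.6, 0.5, -2.9]
width: 12.9
gripper_force: 63.8
9.8667 [516.3 105.2 109.7] [3.141e+00 2.000e-03 7.400e-02] F [-4.6  0.5 -2.9] w 12.892801663913545
row [0.86 0.18 0.27] -0.01
```

```bash
python3 -m inch '[[[0.05,0,0.15,0],[0.12,0,0.3,0],[0.2,0,0.45,0],[0.2,0,0.45,0]]]'; python3 -m inch '[[[0,0,0.1,0],[0,0,0.2,0],[0,0,0.2,0]]]'
```

```text
clock: 10.2
eef_pos: [518.4, 105.4, 105.8]
tool_rot: [3.142, 0.001, 0.074]
force: [-6.6, 0.2, 2.9]
width: 12.8
gripper_force: 64.6
clock: 10.45
eef_pos: [518.4, 105.4, 104.7]
tool_rot: [-3.141, 0.001, 0.074]
force: [-9.1, -0.6, 9.6]
width: 12.9
gripper_force: 66.1
```

```bash
python3 -m inch '[[[0,0,0,0],[0,0,0,0],[0,0,0,0],[0,0,0,0]]]' 4.5; python3 -m inch '[[[0,0,-0.5,0],[0,0,-2,0],[0,0,-4.5,0],[0,0,-8,0],[0,0,-11,0],[0,0,-11,0]]]'
python3 - <<'E'
from h import *
t=get_image("top");s=get_image("side");cv2.imwrite("pics/g_top.png",t);cv2.imwrite("pics/g_side.png",s)
cv2.imwrite("pics/g.png",np.hstack([cv2.resize(s[145:210,265:330],(400,400),interpolation=2),cv2.resize(t[170:235,240:305],(400,400),interpolation=2)]))
E
```

```text
clock: 10.78
eef_pos: [520.7, 105.5, 104.0]
tool_rot: [-3.141, -0.003, 0.073]
force: [-0.3, 0.0, 0.8]
width: 45.4
gripper_force: 0.0
clock: 11.28
eef_pos: [523.2, 106.1, 219.5]
tool_rot: [-3.14, -0.012, 0.073]
force: [1.3, 0.2, 0.7]
width: 44.9
gripper_force: 0.0
```

View pics/g.png

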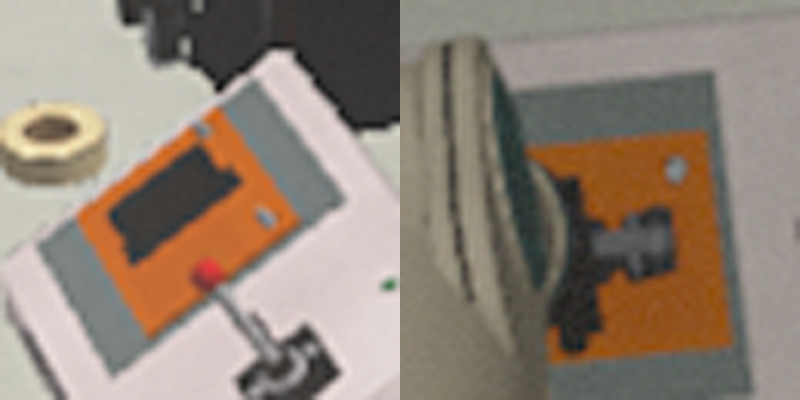

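Both pins show through the holes: in the side crop at (203,128) and (265,216), in the top crop at (677,170). The screen is flush and released. Next: the toggle. Close the fingers and go to the left of the ball.

```bash
python3 loc.py -35 -38 200; python3 -m inch '[[[0,0,0,0],[0,1.5,0,0],[-0.5,4,0,0],[-1,7,0,0],[-1.3,10,0,0],[-1.5,10.5,0,0],[-1.5,10.5,0,0],[-1.5,10.5,0,0]]]' 0; python3 loc.py -35 -38 145
```

```text
11.3833 [520.2 105.6 215.2] [-3.141 -0.004  0.073] F [-0.2 -0.2 -0.2] w 45.00137963040042
row [-1.9  10.94  1.5 ] -0.06
target [509.3  -4.8 200. ]
clock: 12.05
eef_pos: [511.2, 0.0, 212.6]
tool_rot: [-3.141, 0.002, 0.073]
force: [-0.0, 0.3, 0.1]
width: 0.2
gripper_force: 0.0
12.05 [511.2   0.  212.6] [-3.141e+00  2.000e-03  7.300e-02] F [-0.   0.3  0.1] w 0.18570188468300253
row [-0.22  0.47  6.76] -0.08
target [509.3  -4.8 145. ]
```

```bash
python3 -m inch '[[[-0.2,0.3,1.5,0],[-0.2,0.3,3.5,0],[-0.2,0.3,5.5,0],[-0.2,0.3,6.7,0],[-0.2,0.3,6.7,0],[-0.2,0.3,6.7,0]]]'; python3 -m inch '[[[0,0.2,0,0],[0,0.4,0,0],[0,0.6,0,0],[0,0.8,0,0],[0,1,0,0],[0,1.2,0,0],[0,1.2,0,0]]]';  python3 loc.py -35 -56 145
```

```text
clock: 12.55
eef_pos: [509.6, -1.9, 145.9]
tool_rot: [-3.141, 0.002, 0.076]
force: [0.2, -0.3, 0.3]
width: 0.0
gripper_force: 0.0
clock: 13.13
eef_pos: [511.0, -16.2, 146.8]
tool_rot: [3.141, -0.0, 0.073]
force: [0.5, -0.1, -0.2]
width: -0.2
gripper_force: 0.0
13.1333 [511.  -16.2 146.8] [ 3.141 -0.     0.073] F [ 0.5 -0.1 -0.2] w -0.1644781373033843
row [-0.09  0.66  0.18] -0.1
target [510.6 -22.8 145. ]
```

Now push slowly, about 1.2 mm per row.

```bash
python3 -m inch '[[[0,0.12,0,0],[0,0.24,0,0],[0,0.36,0,0],[0,0.48,0,0],[0,0.6,0,0],[0,0.72,0,0],[0,0.84,0,0],[0,0.84,0,0]]]'; python3 -m inch '[[[0,0.12,0,0],[0,0.24,0,0],[0,0.36,0,0],[0,0.48,0,0],[0,0.6,0,0],[0,0.72,0,0],[0,0.84,0,0],[0,0.84,0,0]]]'
```

```text
clock: 13.8
eef_pos: [511.4, -22.6, 146.6]
tool_rot: [-3.14, 0.0, 0.074]
force: [-0.8, 4.6, 1.4]
width: 0.4
gripper_force: 2.1
clock: 14.47
eef_pos: [511.7, -29.4, 147.4]
tool_rot: [-3.138, 0.001, 0.076]
force: [-2.1, 8.0, 7.3]
width: -0.1
gripper_force: 3.9
```

```bash
python3 -m inch '[[[0,0.1,-0.1,0],[0,0.22,-0.15,0],[0,0.34,-0.2,0],[0,0.46,-0.2,0],[0,0.58,-0.2,0],[0,0.68,-0.2,0],[0,0.68,-0.2,0]]]'
```

```text
clock: 15.05
eef_pos: [512.5, -39.0, 148.7]
tool_rot: [-3.141, 0.0, 0.074]
force: [-0.1, 2.5, 3.1]
width: 0.1
gripper_force: 1.7
```

```bash
python3 -m inch '[[[0,0.1,0,0],[0,0.2,0,0],[0,0.3,0,0],[0,0.4,0,0],[0,0.5,0,0],[0,0.5,0,0]]]'
```

```text
clock: 15.55
eef_pos: [513.2, -45.0, 148.6]
tool_rot: [3.141, -0.0, 0.073]
force: [0.1, 0.5, 1.0]
width: 0.0
gripper_force: 0.3
```

```bash
python3 -m inch '[[[0,0.1,0,0],[0,0.2,0,0],[0,0.3,0,0],[0,0.4,0,0],[0,0.4,0,0]]]'
cat > ball.py <<'E'
from h import *
from loc import W,p
from fit import F
for n in("top","side"):
    hsv=cv2.cvtColor(get_image(n),cv2.COLOR_BGR2HSV)
    r=cv2.inRange(hsv,(0,140,90),(6,255,255))|cv2.inRange(hsv,(172,140,90),(180,255,255))
    o,e=[proj(n,W(*F(p[5],p[7]+k,72)))[0] for k in(25,-25)]
    m=np.zeros_like(r); cv2.line(m,tuple(int(v) for v in o),tuple(int(v) for v in e),255,13); r&=m
    q=np.argwhere(r)[:,::-1]; print(n,"off",o.round(1),"on",e.round(1),"seen",q.mean(0) if len(q) else None,len(q))
E
python3 ball.py
```

```text
clock: 15.97
eef_pos: [513.4, -48.7, 148.6]
tool_rot: [3.141, -0.0, 0.073]
force: [0.5, -0.3, -0.2]
width: 0.2
gripper_force: 0.0
top off [320.1 216.9] on [338.5 215.2] seen None 0
side off [298.5 189.6] on [303.6 197.5] seen [303.66666667 197.26666667] 15
```

The side camera sees the ball at the "on" position and the contact force is zero. Back away to the left and upwards, then verify.

```bash
python3 -m inch '[[[0,-1,0,0],[0,-2,0,0],[0,-2,-3,0],[0,-2,-6,0],[-3,-2,-9,0],[-6,-2,-9,0],[-8,-2,-9,0],[-8,-2,-9,0]]]'; python3 -m inch '[[[0,0,0,0],[0,0,0,0],[0,0,0,0]]]'; python3 ball.py
python3 - <<'E'
from h import *
a=cv2.imread("pics/g_side.png").astype(int);b=get_image("side").astype(int);t0=cv2.imread("pics/top0.png").astype(int);t=get_image("top").astype(int)
print("screen region diff side",np.abs(a-b)[155:185,280:312].mean())
print("tape/beaker/flask diff",[np.abs(t0-t)[y-14:y+14,x-14:x+14].mean().round(1) for x,y in((189,224),(385,157),(444,162))])
m=cv2.inRange(cv2.cvtColor(t.astype(np.uint8),cv2.COLOR_BGR2HSV),(8,150,100),(25,255,255)); q=np.argwhere(m[180:250,235:310]); print(len(q),q.min(0),q.max(0))
E
```

```text
clock: 16.73
eef_pos: [427.3, -33.1, 239.0]
tool_rot: [-3.141, 0.004, 0.074]
force: [-0.0, 0.5, -0.3]
width: -0.0
gripper_force: 0.0
clock: 16.98
eef_pos: [433.2, -33.3, 238.6]
tool_rot: [-3.142, -0.001, 0.075]
force: [0.8, 0.8, 0.6]
width: 0.0
gripper_force: 0.0
top off [320.1 216.9] on [338.5 215.2] seen [338.91666667 215.5       ] 24
side off [298.5 189.6] on [303.6 197.5] seen [303.66666667 197.26666667] 15
screen region diff side 1.964236111111111
tape/beaker/flask diff [np.float64(2.1), np.float64(2.2), np.float64(2.0)]
1457 [12  5] [50 58]
```

```bash
python3 -c "from cell import order; print(order.finish_job())"
```

```text
the job is handed in; nothing more can be done
None
```

I handed the job in at about 17 s: the screen hangs flush on both pins and is released, the toggle is snapped over to on (about 11 N was the most I read while pushing), and the flask, beaker and tape roll look unmoved in the camera images; no verdict came back.

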